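Find the soft spring leaf and mark it with the peg

TASK

Four spring leaves that look alike are clamped in the test jig with their tips free, and one of them has gone soft. Starting at the jig's red end and going along the row, press each leaf's tip down onto its stop, hold it there for about half a second to feel how stiff it is, and let it up again, never leaning on a leaf with more than 25 N. Then take the yellow marker peg out of its stand and seat it fully home and upright in the hole in front of the soft leaf, and leave everything else on the bench where it is.

Things in the scene. Friction and masses are not known exactly. Their poses are not given: they have to be found in the camera images.
- jig: Spring test jig fixed to the bench: plywood plate 224 (x) by 236 (y) by 30 mm, red along its +y end, where the row begins. Along its +x side a steel clamp bar with blue cap (50 mm deep, 85 mm high, red block on its +y end) grips four steel leaves (20 by 3 mm), 54 mm apart along y, that stick out level towards -x (the robot). Origin: centre of the plate's underside.
- pad1 (a point): Top centre, 69.5 mm above the bench, of the white domed pad (20 mm across) on the tip of the first leaf (at the red end), unloaded; the point stays when the leaf bends. The pad goes down 12 mm onto a firm stop (25 N per mm). Its force grows evenly with travel, from 1/7 of its final value (preload) to 3 N at the stop for the soft leaf, 6 to 8 N for the sound ones, which cannot be seen. Over 25 N spoils it.
- pad2 (a point): Top centre, 69.5 mm above the bench, of the white domed pad (20 mm across) on the tip of the second leaf, unloaded; the point stays when the leaf bends. The pad goes down 12 mm onto a firm stop (25 N per mm). Its force grows evenly with travel, from 1/7 of its final value (preload) to 3 N at the stop for the soft leaf, 6 to 8 N for the sound ones, which cannot be seen. Over 25 N spoils it.
- pad3 (a point): Top centre, 69.5 mm above the bench, of the white domed pad (20 mm across) on the tip of the third leaf, unloaded; the point stays when the leaf bends. The pad goes down 12 mm onto a firm stop (25 N per mm). Its force grows evenly with travel, from 1/7 of its final value (preload) to 3 N at the stop for the soft leaf, 6 to 8 N for the sound ones, which cannot be seen. Over 25 N spoils it.
- pad4 (a point): Top centre, 69.5 mm above the bench, of the white domed pad (20 mm across) on the tip of the fourth leaf (away from the red end), unloaded; the point stays when the leaf bends. The pad goes down 12 mm onto a firm stop (25 N per mm). Its force grows evenly with travel, from 1/7 of its final value (preload) to 3 N at the stop for the soft leaf, 6 to 8 N for the sound ones, which cannot be seen. Over 25 N spoils it.
- hole1 (a point): Centre of the mouth of the marker hole in front of the first leaf (at the red end), 42 mm from its pad towards -x of the jig, in the plate's upper face (30 mm above the bench). Round, 15 mm wide, 22 mm deep, chamfered, straight down.
- hole2 (a point): Centre of the mouth of the marker hole in front of the second leaf, 42 mm from its pad towards -x of the jig, in the plate's upper face (30 mm above the bench). Round, 15 mm wide, 22 mm deep, chamfered, straight down.
- hole3 (a point): Centre of the mouth of the marker hole in front of the third leaf, 42 mm from its pad towards -x of the jig, in the plate's upper face (30 mm above the bench). Round, 15 mm wide, 22 mm deep, chamfered, straight down.
- hole4 (a point): Centre of the mouth of the marker hole in front of the fourth leaf (away from the red end), 42 mm from its pad towards -x of the jig, in the plate's upper face (30 mm above the bench). Round, 15 mm wide, 22 mm deep, chamfered, straight down.
- peg: Yellow plastic marker peg, 58 mm long in all: round shank of 12 mm diameter and 44 mm length with a chamfered foot, and on top a round head 22 mm across and 14 mm high to hold it by. 30 g. It starts upright in the hole of its stand, head uppermost; seated in a hole 22 mm deep, 36 mm of it stand out. Origin: centre of the foot's end face; z along the peg to the head.
- stand: Dark wooden block 60 by 60 by 40 mm fixed to the bench, on the left or the right of the jig, with a vertical hole (15 mm wide, 22 mm deep) in the middle of its top, in which the peg starts. Origin: centre of its underside.
- paint_jar: Bystander: paint jar with red cap, 64 mm across, 85 mm high, loose. Origin: centre of its underside.
- glue_tin: Bystander: small green glue tin, 50 mm across, 55 mm high, loose. Origin: centre of its underside.
- tape_roll: Bystander: roll of paper tape lying flat, 70 mm across, 25 mm high, loose. Origin: centre of its underside.
Mind the look-alikes: they are no part of the job. Of the things shaped like the peg, the yellow one is meant.

How it is judged (in metres and radians):
On the way, in this order (a step that is already met when the one before it is completed fails the run):
1. the first leaf (at the red end) is pressed down to its stop and held there 0.3 s (((height (world z) of leaf_a_c1 below 0.0473 m and horizontal distance between leaf_a_c1 and pad1 below 0.02 m) or (height (world z) of leaf_b_c1 below 0.0473 m and horizontal distance between leaf_b_c1 and pad1 below 0.02 m) or (height (world z) of leaf_c_c1 below 0.0473 m and horizontal distance between leaf_c_c1 and pad1 below 0.02 m) or (height (world z) of leaf_d_c1 below 0.0473 m and horizontal distance between leaf_d_c1 and pad1 below 0.02 m))), for 0.3 s.
2. the second leaf is pressed down to its stop and held there 0.3 s (((height (world z) of leaf_a_c1 below 0.0473 m and horizontal distance between leaf_a_c1 and pad2 below 0.02 m) or (height (world z) of leaf_b_c1 below 0.0473 m and horizontal distance between leaf_b_c1 and pad2 below 0.02 m) or (height (world z) of leaf_c_c1 below 0.0473 m and horizontal distance between leaf_c_c1 and pad2 below 0.02 m) or (height (world z) of leaf_d_c1 below 0.0473 m and horizontal distance between leaf_d_c1 and pad2 below 0.02 m))), for 0.3 s.
3. the third leaf is pressed down to its stop and held there 0.3 s (((height (world z) of leaf_a_c1 below 0.0473 m and horizontal distance between leaf_a_c1 and pad3 below 0.02 m) or (height (world z) of leaf_b_c1 below 0.0473 m and horizontal distance between leaf_b_c1 and pad3 below 0.02 m) or (height (world z) of leaf_c_c1 below 0.0473 m and horizontal distance between leaf_c_c1 and pad3 below 0.02 m) or (height (world z) of leaf_d_c1 below 0.0473 m and horizontal distance between leaf_d_c1 and pad3 below 0.02 m))), for 0.3 s.
4. the fourth leaf (away from the red end) is pressed down to its stop and held there 0.3 s (((height (world z) of leaf_a_c1 below 0.0473 m and horizontal distance between leaf_a_c1 and pad4 below 0.02 m) or (height (world z) of leaf_b_c1 below 0.0473 m and horizontal distance between leaf_b_c1 and pad4 below 0.02 m) or (height (world z) of leaf_c_c1 below 0.0473 m and horizontal distance between leaf_c_c1 and pad4 below 0.02 m) or (height (world z) of leaf_d_c1 below 0.0473 m and horizontal distance between leaf_d_c1 and pad4 below 0.02 m))), for 0.3 s.
At the end, for the whole second after the job is handed in: The peg is at rest in the hole in front of the soft leaf, its foot at least 17 mm below the hole's mouth and within 5 mm of its centre line, leaning less than 0.2 rad; all four leaves are let up (less than 2 mm down) (((horizontal distance between leaf_b_c1 and pad1 below 0.02 m and horizontal distance between peg and hole1 below 0.005 m and z of peg in the frame of hole1 below -0.017 m) or (horizontal distance between leaf_b_c1 and pad2 below 0.02 m and horizontal distance between peg and hole2 below 0.005 m and z of peg in the frame of hole2 below -0.017 m) or (horizontal distance between leaf_b_c1 and pad3 below 0.02 m and horizontal distance between peg and hole3 below 0.005 m and z of peg in the frame of hole3 below -0.017 m) or (horizontal distance between leaf_b_c1 and pad4 below 0.02 m and horizontal distance between peg and hole4 below 0.005 m and z of peg in the frame of hole4 below -0.017 m)) and angle between peg's own z axis and vertical below 0.2 rad and linear speed of peg below 0.02 m/s and height (world z) of each of leaf_a_c1, leaf_b_c1, leaf_c_c1, leaf_d_c1 above 0.0565 m); the robot touches nothing.
It fails at once if a leaf is loaded with more than 25 N (contact force between anything else and leaf_a_c0 above 25 N or contact force between anything else and leaf_a_c1 above 25 N or contact force between anything else and leaf_b_c0 above 25 N or contact force between anything else and leaf_b_c1 above 25 N or contact force between anything else and leaf_c_c0 above 25 N or contact force between anything else and leaf_c_c1 above 25 N or contact force between anything else and leaf_d_c0 above 25 N or contact force between anything else and leaf_d_c1 above 25 N).
It fails at once if a bystander (paint jar, glue tin, tape roll) is moved by more than 20 mm (distance of any of paint_jar, glue_tin, tape_roll from where it was at the start of the episode above 0.02 m).
It also fails if it takes over 67 s, if anything falls off the work surface, if the arm or the gripper's body presses on something with over 40 N, if the wrist force passes 120 N, or if a joint passes its speed limit or range.

ROBOT

A 6-joint arm with a two-finger parallel gripper is mounted at the origin on the work surface. World frame = base frame: x ahead of the robot, y to its left, z up, the work surface at z = 0. Lengths are in m, angles in degrees, forces in N, time in s.
With the tool pointing down it reaches from about 0.4 to 0.825 m from the base axis. Payload 7 kg.
Tool frame: the origin (TCP) lies midway between the tips of the shut fingers; the grasp point (between the pads) lies 19 mm behind it (ctrl.grip_point_offset is the distance from the TCP to the grasp point, in m); x points along the fingers, y is the direction in which the jaws open and shut, and the axes are right-handed (so a half turn about x gives the same grasp; the last joint's range is limited). The gripper opens to 88 mm and grips with 3 to 60 N. Pads are 19 mm wide; open, the fingers measure 130 mm over their backs; the gripper's body (78 mm by 193 mm) begins 47 mm behind the grasp point.
Start: joints at [82.168, 20.546, 0.682, 0, -70.136, -16.507], TCP at [0.278, 0.615, 0.227] pointing down, gripper open.
Joint ranges: [-176.03, 176.03], [-82.01, 121.73], [-58.28, 71.71], [-173.87, 95.51], [-174.79, -0.11], [-173.66, 173.66]. Speed limits (degrees/s): [136.94, 136.94, 172.46, 180, 180, 180].

INTERFACE

Orientations are given as [roll, pitch, yaw] about the fixed x, y, z axes, in that order (R = Rz(yaw) Ry(pitch) Rx(roll)).
In Python, from plant import ctrl gives the robot as it stands.
- The arm moves only by the tool drive_tool, never from a script. Its argument "plan" is a list of rows, each a list of 3 entries, a list of its own where there are three numbers: the shift along the tool's x, y, z in m, then the turn, a rotation vector about the tool's x, y, z in degrees, then the opening, from 0 (shut) to 1 (fully open). In form: [[[dx, dy, dz], [wx, wy, wz], grip], ...]. A call has 1 to 20 rows; each row is the pose to reach, as a shift and turn from the pose measured when the call began, along the tool's axes at that moment; what a row does not reach only later rows make up. A row lasts 1/12 s, in which the tool goes at most 41.7 mm and 7.16 degrees, less where a joint would pass 70% of its speed; a pose out of reach is approached as far as the arm can. A call with a gripper value outside its range is refused whole. The fingers move at their own pace and stop on an object; the grip force is fixed at half the most. Time passes only in rows, so rows that repeat a pose let the fingers close. It gives the time, the measured TCP pose, the force and the opening at its end, in the units of the state.
- ctrl.get_obs(): the state, without advancing time (a new reading comes with each control period).
- ctrl.snapshot(name): name is "side" or "top" or "wrist"; returns the picture (384x512x3 uint8, blue, green, red); there is no depth.
- ctrl.get_calibration(name): a dict with "fx", "fy", "cx", "cy" (pixels), "R" (3x3) and "t" (3): a world point X has camera coordinates R X + t. Camera axes: x right, y down, z forward; pixel columns grow to the right and rows downward; lengths in m; the calibration is good to about 2 mm. A picture is of the moment at which its call begins: read the wrist's pose just before it. get_calibration takes no time and is no camera call; for the wrist camera it gives the pose at the moment of the call.
- ctrl.close_job(): hands the job in, once; it reports no verdict.
Trained networks look in the newest picture that a camera, given by its name, has taken for a name from the list of things; names that differ only in an ending like _2 or _b are one class to them, and where a whole thing is asked for, a point or a joint stands for the part that bears it (a point fixed in the world has none). Each returns a list of dicts, best first, with "confidence" (0 to 1); they miss things now and then, are a little off and sometimes report something else, mostly with a low value. They report only what shows in the picture. A call takes as long as a camera call. They do not tell look-alikes from the thing itself.
- ctrl.cut_out(camera, name): "pixels" (384x512 bool, what is visible of it) and "pixel" ([column, row] in pixels, amid what is visible of it).
- ctrl.landmark_of(camera, name): "pixel" ([column, row] in pixels: a listed point, or the origin of a listed thing).
The state is a dict: "clock": time; "joint_pos": joint angles; "qvel": joint speeds; "tau": joint torques, N m; "tool_pos": TCP position; "orientation": TCP orientation; "force": force on the tool from outside, world axes, zero at the start; "moment": the same for the moment, N m; "opening": finger opening in m.
Only numpy, scipy, OpenCV 4.12 (cv2) and the standard library are available. Lean on these libraries where they do the work, as an engineer would, in place of code of your own. Each camera call takes 0.05 s, during which the arm holds its last target. There are 200 camera calls.

## Working session

There is one attempt and no reset: what is moved stays moved. The work goes in short steps, Python scripts to look and compute and a tool call to move; the robot and the scene stay as the last step left them, time stands still between calls to the robot, and variables do not carry over. Pictures are saved under pics/ and viewed, about 8 in all and at most 12, crops included, and the job is handed in when it is done.

Besides the shell and the picture viewer there is one more tool, called after ">>>" by a JSON object that holds its "api" and its "payload", one argument or row to a line. drive_tool: Moves the arm, as the interface text tells. Its arguments: {"type":"object","properties":{"plan":{"type":"array","items":{"type":"array"}}},"required":["plan"]}

```bash
mkdir -p pics
cat > h.py <<'E'
import numpy as np, cv2
from plant import ctrl
def ray(cam,px):
    c=ctrl.get_calibration(cam); R=np.array(c["R"]);t=np.array(c["t"])
    d=R.T@np.array([(px[0]-c["cx"])/c["fx"],(px[1]-c["cy"])/c["fy"],1]); return -R.T@t,d
def atz(cam,px,z):
    o,d=ray(cam,px); return o+d*(z-o[2])/d[2]
Z=dict(pad=.0695,hole=.03)
E
python3 - <<'E'
from h import *
o=ctrl.get_obs(); print(o["clock"],o["tool_pos"],o["orientation"],o["force"])
ims=[]
for c in ("top","side"):
    im=ctrl.snapshot(c); cv2.imwrite(f"pics/{c}0.png",im)
    for n,z in [("pad1",.0695),("pad2",.0695),("pad3",.0695),("pad4",.0695),("hole1",.03),("hole4",.03),("jig",0),("peg",.018),("stand",0),("paint_jar",0),("glue_tin",0),("tape_roll",0)]:
        for r in ctrl.landmark_of(c,n)[:3]:
            print(c,n,round(r["confidence"],2),np.round(r["pixel"],1),np.round(atz(c,r["pixel"],z),4)[:2])
E
```

```text
0.0 [0.27799898 0.61456875 0.22563678] [  94.7221021    89.90659895 -109.62292827] [ 0.03591953 -0.3007861  -0.56664928]
top pad1 0.78 [255.9 169.5] [ 5.31e-01 -2.00e-04]
top pad1 0.66 [301.4 173.4] [ 0.5191 -0.114 ]
top pad1 0.63 [276.7 174.2] [ 0.5181 -0.0521]
top pad2 0.78 [255.9 169.5] [ 5.31e-01 -2.00e-04]
top pad2 0.66 [301.4 173.4] [ 0.5191 -0.114 ]
top pad2 0.63 [276.7 174.2] [ 0.5181 -0.0521]
top pad3 0.78 [255.9 169.5] [ 5.31e-01 -2.00e-04]
top pad3 0.66 [301.4 173.4] [ 0.5191 -0.114 ]
top pad3 0.63 [276.7 174.2] [ 0.5181 -0.0521]
top pad4 0.78 [255.9 169.5] [ 5.31e-01 -2.00e-04]
top pad4 0.66 [301.4 173.4] [ 0.5191 -0.114 ]
top pad4 0.63 [276.7 174.2] [ 0.5181 -0.0521]
top hole1 0.76 [296.5 192.7] [ 0.4753 -0.1041]
top hole1 0.64 [235.8 186.1] [0.4952 0.0532]
top hole1 0.57 [252.4 192.6] [0.4775 0.0102]
top hole4 0.76 [296.5 192.7] [ 0.4753 -0.1041]
top hole4 0.64 [235.8 186.1] [0.4952 0.0532]
top hole4 0.57 [252.4 192.6] [0.4775 0.0102]
top jig 0.93 [263.5 162.8] [ 0.5617 -0.0204]
top peg 0.66 [357.  173.2] [ 0.5258 -0.2662]
top peg 0.66 [359.5 147.3] [ 0.5955 -0.2764]
to
[... 847 characters left out ...]
ad4 0.61 [260.6 181.6] [0.5233 0.0077]
side hole1 0.78 [269.1 226.2] [ 0.4795 -0.0988]
side hole1 0.72 [246.4 199.3] [0.4842 0.01  ]
side hole1 0.66 [236.7 190.4] [0.4813 0.0534]
side hole4 0.78 [269.1 226.2] [ 0.4795 -0.0988]
side hole4 0.72 [246.4 199.3] [0.4842 0.01  ]
side hole4 0.66 [236.7 190.4] [0.4813 0.0534]
side peg 0.64 [336.4 268.3] [ 0.5346 -0.262 ]
side peg 0.47 [355.7 309. ] [ 0.5014 -0.3523]
side peg 0.47 [368.4 268.3] [ 0.5889 -0.2956]
side stand 0.74 [274.7 199.1] [0.564  0.0051]
side stand 0.69 [329.4 277.2] [ 0.5194 -0.2617]
side paint_jar 0.8 [205.1 150.3] [0.5142 0.3165]
side glue_tin 0.88 [291.9 324.6] [ 0.393  -0.3088]
side tape_roll 0.89 [170.4 161.4] [0.401  0.3136]
```

View pics/top0.png

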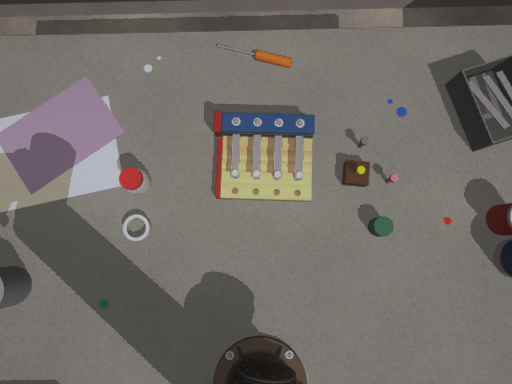

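View pics/side0.png

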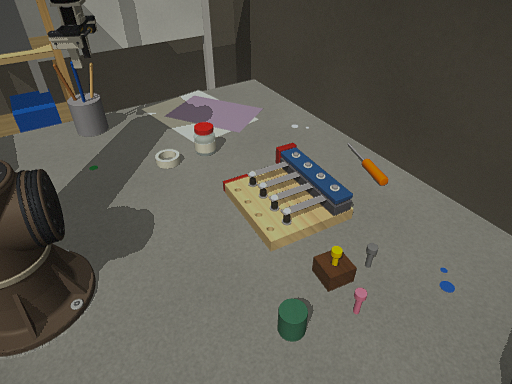

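Top view: the jig is near the centre with its red end on the left (column 219). Pads lie at about (235–299, 174) and holes at about row 191. The yellow peg in its stand is at (360,171), with pink (394,178) and grey (363,142) look-alikes nearby.

```bash
cat >> h.py <<'E'
from scipy.optimize import least_squares
from scipy.spatial.transform import Rotation as Ro
def pts(p):
    x,y,a=p; c,s=np.cos(a),np.sin(a); out=[]
    for dx,z in ((0,.0695),(-.042,.03)):
        for k in range(4):
            dy=.081-.054*k; out.append([x+c*dx-s*dy,y+s*dx+c*dy,z])
    return np.array(out)   # pads 1-4, holes 1-4
def fitjig(cams,p0,tol=.02):
    obs=[]
    for cam in cams:
        for n,z,sl in (("pad1",.0695,slice(0,4)),("hole1",.03,slice(4,8))):
            for r in ctrl.landmark_of(cam,n):
                if r["confidence"]<.3: continue
                w=atz(cam,r["pixel"],z); P=pts(p0)[sl]; d=np.linalg.norm(P[:,:2]-w[:2],axis=1)
                if d.min()<tol: obs.append((sl.start+d.argmin(),w[:2],cam))
    f=lambda p:np.concatenate([pts(p)[i,:2]-w for i,w,_ in obs])
    s=least_squares(f,p0,loss="soft_l1",f_scale=.003)
    for i,w,c in obs: print(c,i,np.round(w*1000,1),np.round((pts(s.x)[i,:2]-w)*1000,1))
    return s.x
def move(target,yaw):
    """tool-frame shift and rotvec to a pose: x down, jaw axis y at yaw (deg, mod 180) in world"""
    o=ctrl.get_obs(); r,p,y=o["orientation"]; R=Ro.from_euler("xyz",[r,p,y],degrees=True).as_matrix()
    best=None
    for a in (yaw,yaw+180):
        a=np.radians(a); yv=np.array([np.cos(a),np.sin(a),0]); xv=np.array([0,0,-1.]); G=np.c_[xv,yv,np.cross(xv,yv)]
        w=Ro.from_matrix(R.T@G).as_rotvec(degrees=True)
        if best is None or np.linalg.norm(w)<np.linalg.norm(best): best=w
    print("tool y in world",np.round(R[:,1],3),"shift",np.round(R.T@(np.array(target)-o["tool_pos"]),4),"turn",np.round(best,2), "clock",o["clock"],"pos",np.round(o["tool_pos"],4),"F",np.round(o["force"],2),"open",o["opening"])
E
python3 - <<'E'
from h import *
p=fitjig(["top","side"],[.52,-.02,0],.025)
p=fitjig(["top","side"],p,.015)
print(p,np.degrees(p[2])); P=pts(p); print(np.round(P,4))
move([P[0,0]-.02,P[0,1]-.06,.22],90+np.degrees(p[2]))
print(ctrl.get_obs()["joint_pos"])
E
```

```text
top 1 [ 5.31e+02 -2.00e-01] [-4.6  4.2]
top 3 [ 519.1 -114. ] [-0.1 10.3]
top 2 [518.1 -52.1] [4.5 2.3]
top 0 [528.3  61.4] [ 1.8 -3.5]
top 7 [ 475.3 -104.1] [1.8 3.3]
top 4 [495.2  53.2] [-7.   7.6]
top 5 [477.5  10.2] [ 7.  -3.3]
side 0 [536.3  66.9] [-6.2 -9. ]
side 3 [ 517.1 -108.6] [1.9 4.9]
side 1 [523.3   7.7] [ 3.1 -3.6]
side 2 [528.5 -46.1] [-5.8 -3.8]
side 7 [479.5 -98.8] [-2.4 -2. ]
side 5 [484.2  10. ] [ 0.3 -3.1]
side 4 [481.3  53.4] [6.9 7.4]
side 6 [485.2 -45. ] [-4.4 -2. ]
top 1 [ 5.31e+02 -2.00e-01] [-4.6  4.2]
top 3 [ 519.1 -114. ] [-0.1 10.3]
top 2 [518.1 -52.1] [4.5 2.3]
top 0 [528.3  61.4] [ 1.8 -3.5]
top 7 [ 475.3 -104.1] [1.8 3.3]
top 4 [495.2  53.2] [-7.   7.6]
top 5 [477.5  10.2] [ 7.  -3.3]
side 0 [536.3  66.9] [-6.2 -9. ]
side 3 [ 517.1 -108.6] [1.9 4.9]
side 1 [523.3   7.7] [ 3.1 -3.6]
side 2 [528.5 -46.1] [-5.8 -3.8]
side 7 [479.5 -98.8] [-2.4 -2. ]
side 5 [484.2  10. ] [ 0.3 -3.1]
side 4 [481.3  53.4] [6.9 7.4]
side 6 [485.2 -45. ] [-4.4 -2. ]
[ 0.52454481 -0.02292947 -0.06885589] -3.945152139524495
[[ 0.5301  0.0579  0.0695]
 [ 0.5264  0.004   0.0695]
 [ 0.5227 -0.0499  0.0695]
 [ 0.519  -0.1037  0.0695]
 [ 0.4882  0.0608  0.03  ]
 [ 0.4845  0.0069  0.03  ]
 [ 0.4808 -0.047   0.03  ]
 [ 0.4771 -0.1008  0.03  ]]
tool y in world [-0.412 -0.911  0.   ] shift [ 0.0066  0.4667 -0.4656] turn [-20.39   0.    -0.  ] clock 1.7 pos [0.2782 0.615  0.2266] F [-0.17  0.52 -0.7 ] open 0.08740497685745795
[ 8.21689840e+01  2.05465053e+01  6.82198788e-01 -8.88768778e-04
 -7.01383105e+01 -1.65073792e+01]
```

>>> {"api": "drive_tool", "payload": {
  "plan": [
    [[0,0.03,-0.03],[-1,0,0],0],
    [[-0.005,0.065,-0.065],[-3,0,0],0],
    [[-0.01,0.095,-0.095],[-5,0,0],0],
    [[-0.015,0.125,-0.125],[-7,0,0],0],
    [[-0.02,0.155,-0.155],[-9,0,0],0],
    [[-0.02,0.185,-0.185],[-11,0,0],0],
    [[-0.02,0.215,-0.215],[-13,0,0],0],
    [[-0.02,0.245,-0.245],[-15,0,0],0],
    [[-0.02,0.275,-0.275],[-17,0,0],0],
    [[-0.02,0.305,-0.305],[-19,0,0],0],
    [[-0.02,0.335,-0.335],[-20,0,0],0],
    [[-0.02,0.365,-0.365],[-20.4,0,0],0],
    [[-0.02,0.395,-0.395],[-20.4,0,0],0],
    [[-0.02,0.425,-0.425],[-20.4,0,0],0],
    [[-0.02,0.45,-0.45],[-20.4,0,0],0],
    [[-0.02,0.467,-0.466],[-20.4,0,0],0],
    [[-0.02,0.467,-0.466],[-20.4,0,0],0],
    [[-0.02,0.467,-0.466],[-20.4,0,0],0],
    [[-0.02,0.467,-0.466],[-20.4,0,0],0]
  ]
}}

```text
clock: 3.28
tool_pos: [0.5102, -0.0028, 0.2465]
orientation: [-24.7, 90.0, 151.3]
force: [0.0, -0.4, -0.2]
opening: 0.0002
```

Run:
```python
from h import *
im=ctrl.snapshot("wrist")
p=fitjig(["wrist"],[.5245,-.0229,-.0689],.025)
print(p,np.degrees(p[2])); P=pts(p); print(np.round(P,4))
move([P[0,0],P[0,1],.10],90+np.degrees(p[2]))
c=ctrl.get_calibration("wrist");R=np.array(c["R"])
for q in P:
    v=R@q+np.array(c["t"]); cv2.circle(im,(int(c["fx"]*v[0]/v[2]+c["cx"]),int(c["fy"]*v[1]/v[2]+c["cy"])),3,(255,0,255),1)
cv2.imwrite("pics/w1.png",im)
```

```text
wrist 1 [525.6   4.7] [-0.7 -2.7]
wrist 3 [ 516.5 -103.4] [ 2.7 -2.4]
wrist 2 [522.7 -48.8] [-0.6 -3.1]
wrist 5 [ 4.837e+02 -3.000e-01] [-0.7  4.5]
wrist 4 [486.5  55.2] [-0.7  3. ]
wrist 7 [ 477.8 -103.6] [-0.5  0. ]
wrist 6 [478.8 -51.2] [1.3 1.5]
[ 0.52347929 -0.0248967  -0.0526189 ] -3.0148408113588143
[[ 0.5277  0.056   0.0695]
 [ 0.5249  0.0021  0.0695]
 [ 0.5221 -0.0519  0.0695]
 [ 0.5192 -0.1058  0.0695]
 [ 0.4858  0.0582  0.03  ]
 [ 0.483   0.0043  0.03  ]
 [ 0.4801 -0.0497  0.03  ]
 [ 0.4773 -0.1036  0.03  ]]
tool y in world [-0.067 -0.998 -0.   ] shift [ 0.1467 -0.0586 -0.0137] turn [-0.83 -0.02  0.01] clock 3.4333 pos [ 0.5101 -0.0016  0.2467] F [ 0.48 -0.86 -0.16] open 0.0005588188183336628
```

View pics/w1.png

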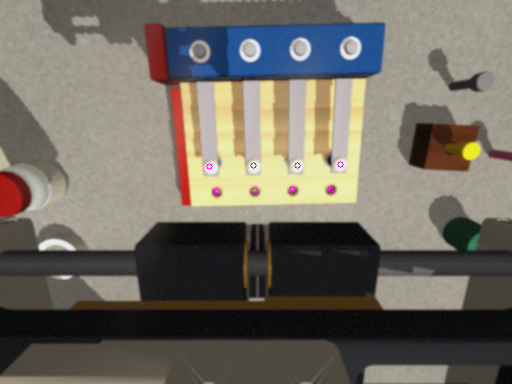

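The fit overlays match all pads and holes in the wrist view. Next I go above pad 1.

>>> {"api": "drive_tool", "payload": {
  "plan": [
    [[0.02,-0.03,-0.007],[-0.8,0,0],0],
    [[0.05,-0.0586,-0.0137],[-0.8,0,0],0],
    [[0.085,-0.0586,-0.0137],[-0.8,0,0],0],
    [[0.12,-0.0586,-0.0137],[-0.8,0,0],0],
    [[0.145,-0.0586,-0.0137],[-0.8,0,0],0],
    [[0.162,-0.0586,-0.0137],[-0.8,0,0],0],
    [[0.167,-0.0586,-0.0137],[-0.8,0,0],0],
    [[0.167,-0.0586,-0.0137],[-0.8,0,0],0],
    [[0.167,-0.0586,-0.0137],[-0.8,0,0],0],
    [[0.167,-0.0586,-0.0137],[-0.8,0,0],0]
  ]
}}

```text
clock: 4.27
tool_pos: [0.5288, 0.0568, 0.0813]
orientation: [-155.1, 89.8, 22.0]
force: [0.2, 0.5, 0.6]
opening: 0.0007
```

Run:
```python
from h import *
move([.5277,.056,.0695],87)
im=ctrl.snapshot("wrist"); 
move([.5277,.056,.0695],87)
s=ctrl.snapshot("side"); cv2.imwrite("pics/w2.png",np.hstack([cv2.resize(im,None,fx=.8,fy=.8),cv2.resize(s[130:250,200:320],None,fx=2.56,fy=2.56)]))
```

```text
tool y in world [-0.052 -0.999 -0.001] shift [0.0118 0.0009 0.0011] turn [ 0.01 -0.15  0.07] clock 4.2667 pos [0.5288 0.0568 0.0813] F [0.19 0.53 0.56] open 0.0007331326130270151
tool y in world [-0.053 -0.999 -0.001] shift [0.0118 0.0007 0.0011] turn [-0.01 -0.16  0.08] clock 4.3167 pos [0.5288 0.0567 0.0813] F [-0.   -0.28  0.16] open 0.0005637926352948894
```

View pics/w2.png

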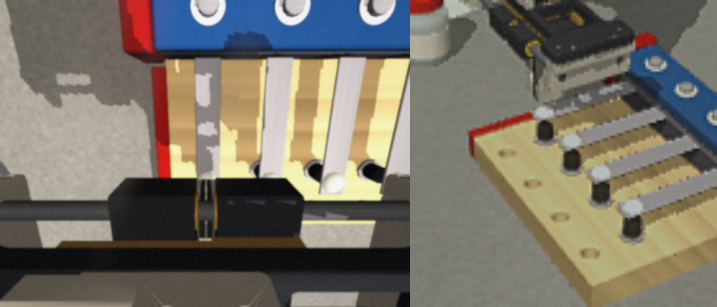

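The fingers sit directly over pad 1. Pressing in stages.

>>> {"api": "drive_tool", "payload": {
  "plan": [
    [[0.004,0.0007,0.001],[0,0,0],0],
    [[0.008,0.0007,0.001],[0,0,0],0],
    [[0.012,0.0007,0.001],[0,0,0],0],
    [[0.015,0.0007,0.001],[0,0,0],0],
    [[0.018,0.0007,0.001],[0,0,0],0],
    [[0.018,0.0007,0.001],[0,0,0],0],
    [[0.018,0.0007,0.001],[0,0,0],0]
  ]
}}

```text
clock: 4.95
tool_pos: [0.5277, 0.0559, 0.0632]
orientation: [-154.2, 89.8, 22.8]
force: [-1.3, 0.3, 3.1]
opening: 0.0001
```

>>> {"api": "drive_tool", "payload": {
  "plan": [
    [[0.001,0,0],[0,0,0],0],
    [[0.002,0,0],[0,0,0],0],
    [[0.002,0,0],[0,0,0],0]
  ]
}}

```text
clock: 5.2
tool_pos: [0.5276, 0.0559, 0.0611]
orientation: [-153.7, 89.8, 23.2]
force: [-1.3, -0.3, 4.8]
opening: 0.0009
```

>>> {"api": "drive_tool", "payload": {
  "plan": [
    [[0.001,0,0],[0,0,0],0],
    [[0.002,0,0],[0,0,0],0],
    [[0.003,0,0],[0,0,0],0],
    [[0.0032,0,0],[0,0,0],0],
    [[0.0032,0,0],[0,0,0],0]
  ]
}}

```text
clock: 5.62
tool_pos: [0.5277, 0.0559, 0.0582]
orientation: [-155.6, 89.8, 21.4]
force: [-1.7, 0.1, 6.2]
opening: 0.0003
```

>>> {"api": "drive_tool", "payload": {
  "plan": [
    [[0.0002,0,0],[0,0,0],0],
    [[0.0002,0,0],[0,0,0],0]
  ]
}}

```text
clock: 5.78
tool_pos: [0.5277, 0.0558, 0.0582]
orientation: [-156.9, 89.8, 20.1]
force: [-2.3, 0.2, 7.4]
opening: 0.0
```

>>> {"api": "drive_tool", "payload": {
  "plan": [
    [[0.0004,0,0],[0,0,0],0],
    [[0.0004,0,0],[0,0,0],0],
    [[0.0004,0,0],[0,0,0],0]
  ]
}}

```text
clock: 6.03
tool_pos: [0.5277, 0.0559, 0.0581]
orientation: [-157.5, 89.8, 19.5]
force: [-2.1, 1.3, 6.4]
opening: 0.0001
```

>>> {"api": "drive_tool", "payload": {
  "plan": [
    [[0.0004,0,0],[0,0,0],0],
    [[0.0004,0,0],[0,0,0],0],
    [[0.0004,0,0],[0,0,0],0]
  ]
}}

```text
clock: 6.28
tool_pos: [0.5278, 0.0559, 0.0579]
orientation: [-158.3, 89.8, 18.7]
force: [-2.2, -0.4, 6.6]
opening: 0.0005
```

>>> {"api": "drive_tool", "payload": {
  "plan": [
    [[0.0007,0,0],[0,0,0],0],
    [[0.0007,0,0],[0,0,0],0],
    [[0.0007,0,0],[0,0,0],0]
  ]
}}

```text
clock: 6.53
tool_pos: [0.5278, 0.0559, 0.0575]
orientation: [-158.6, 89.8, 18.4]
force: [-2.5, 0.1, 5.8]
opening: 0.0002
```

>>> {"api": "drive_tool", "payload": {
  "plan": [
    [[0.0007,0,0],[0,0,0],0],
    [[0.0007,0,0],[0,0,0],0],
    [[0.0007,0,0],[0,0,0],0]
  ]
}}

```text
clock: 6.78
tool_pos: [0.5278, 0.0558, 0.0573]
orientation: [-160.3, 89.8, 16.7]
force: [-3.1, 0.5, 8.6]
opening: 0.0002
```

>>> {"api": "drive_tool", "payload": {
  "plan": [
    [[0.0008,0,0],[0,0,0],0],
    [[0.0008,0,0],[0,0,0],0],
    [[0.0008,0,0],[0,0,0],0]
  ]
}}

```text
clock: 7.03
tool_pos: [0.5278, 0.0559, 0.0572]
orientation: [-161.7, 89.8, 15.4]
force: [-3.9, 0.7, 11.1]
opening: 0.0001
```

>>> {"api": "drive_tool", "payload": {
  "plan": [
    [[0.0009,0,0],[0,0,0],0],
    [[0.0009,0,0],[0,0,0],0],
    [[0.0009,0,0],[0,0,0],0]
  ]
}}

```text
clock: 7.28
tool_pos: [0.5278, 0.0558, 0.0571]
orientation: [-163.1, 89.8, 14.0]
force: [-4.6, 0.3, 12.0]
opening: 0.0005
```

>>> {"api": "drive_tool", "payload": {
  "plan": [
    [[0.0009,0,0],[0,0,0],0],
    [[0.0009,0,0],[0,0,0],0],
    [[0.0009,0,0],[0,0,0],0],
    [[0.0009,0,0],[0,0,0],0],
    [[-0.005,0,0],[0,0,0],0],
    [[-0.012,0,0],[0,0,0],0],
    [[-0.024,0,0],[0,0,0],0],
    [[-0.028,0.015,0],[0,0,0],0],
    [[-0.028,0.035,0],[0,0,0],0],
    [[-0.028,0.05,0],[0,0,0],0],
    [[-0.028,0.054,0],[0,0,0],0],
    [[-0.028,0.054,0],[0,0,0],0],
    [[-0.028,0.054,0],[0,0,0],0],
    [[-0.028,0.054,0],[0,0,0],0]
  ]
}}

```text
clock: 8.45
tool_pos: [0.5251, 0.0023, 0.085]
orientation: [-162.9, 89.8, 14.2]
force: [0.8, 0.2, 0.7]
opening: -0.0001
```

Run:
```python
from h import *
move([.5249,.0021,.0632],87)
```

```text
tool y in world [-0.051 -0.999 -0.001] shift [0.0218 0.0003 0.0003] turn [ 0.05 -0.24  0.07] clock 8.45 pos [0.5251 0.0023 0.085 ] F [0.77 0.21 0.66] open -0.00010169320754007955
```

>>> {"api": "drive_tool", "payload": {
  "plan": [
    [[0.006,0,0],[0,0.2,0],0],
    [[0.012,0,0],[0,0.2,0],0],
    [[0.016,0,0],[0,0.2,0],0],
    [[0.02,0,0],[0,0.2,0],0],
    [[0.023,0,0],[0,0.2,0],0],
    [[0.0245,0,0],[0,0.2,0],0],
    [[0.0255,0,0],[0,0.2,0],0],
    [[0.026,0,0],[0,0.2,0],0],
    [[0.026,0,0],[0,0.2,0],0],
    [[0.026,0,0],[0,0.2,0],0]
  ]
}}

```text
clock: 9.28
tool_pos: [0.5251, 0.0023, 0.0592]
orientation: [-170.3, 89.6, 6.7]
force: [-3.9, 2.4, 5.5]
opening: 0.0004
```

>>> {"api": "drive_tool", "payload": {
  "plan": [
    [[0.0008,0,0],[0,0,0],0],
    [[0.0012,0,0],[0,0,0],0],
    [[0.0016,0,0],[0,0,0],0],
    [[0.0016,0,0],[0,0,0],0]
  ]
}}

```text
clock: 9.62
tool_pos: [0.5252, 0.0023, 0.0578]
orientation: [-170.1, 89.5, 7.0]
force: [-3.7, 2.6, 4.2]
opening: 0.0003
```

>>> {"api": "drive_tool", "payload": {
  "plan": [
    [[0.0007,0,0],[0,0,0],0],
    [[0.0007,0,0],[0,0,0],0],
    [[0.0007,0,0],[0,0,0],0]
  ]
}}

```text
clock: 9.87
tool_pos: [0.5252, 0.0023, 0.0574]
orientation: [-169.7, 89.5, 7.3]
force: [-4.1, 2.8, 5.1]
opening: 0.0001
```

>>> {"api": "drive_tool", "payload": {
  "plan": [
    [[0.0007,0,0],[0,0,0],0],
    [[0.0007,0,0],[0,0,0],0],
    [[0.0007,0,0],[0,0,0],0]
  ]
}}

```text
clock: 10.12
tool_pos: [0.5253, 0.0023, 0.0573]
orientation: [-169.6, 89.5, 7.5]
force: [-4.1, 3.4, 8.8]
opening: 0.0008
```

>>> {"api": "drive_tool", "payload": {
  "plan": [
    [[0.0008,0,0],[0,0,0],0],
    [[0.0008,0,0],[0,0,0],0],
    [[0.0008,0,0],[0,0,0],0]
  ]
}}

```text
clock: 10.37
tool_pos: [0.5253, 0.0023, 0.0572]
orientation: [-169.1, 89.5, 7.9]
force: [-5.9, 3.5, 9.8]
opening: 0.0005
```

>>> {"api": "drive_tool", "payload": {
  "plan": [
    [[0.0009,0,0],[0,0,0],0],
    [[0.0009,0,0],[0,0,0],0],
    [[0.0009,0,0],[0,0,0],0],
    [[0.0009,0,0],[0,0,0],0],
    [[-0.005,0,0],[0,0,0],0],
    [[-0.012,0,0],[0,0,0],0],
    [[-0.024,0,0],[0,0,0],0],
    [[-0.028,0.015,0],[0,0,0],0],
    [[-0.028,0.035,0],[0,0,0],0],
    [[-0.028,0.05,0],[0,0,0],0],
    [[-0.028,0.054,0],[0,0,0],0],
    [[-0.028,0.054,0],[0,0,0],0],
    [[-0.028,0.054,0],[0,0,0],0],
    [[-0.028,0.054,0],[0,0,0],0]
  ]
}}

```text
clock: 11.53
tool_pos: [0.5225, -0.0513, 0.0852]
orientation: [-169.6, 89.5, 7.4]
force: [-0.5, 0.5, -0.0]
opening: 0.0004
```

Run:
```python
from h import *
move([.5221,-.0519,.0592],87)
```

```text
tool y in world [-0.051 -0.999 -0.002] shift [0.026  0.0006 0.0006] turn [ 0.07 -0.53  0.1 ] clock 11.5333 pos [ 0.5225 -0.0513  0.0852] F [-0.48  0.46 -0.02] open 0.000375349772189924
```

>>> {"api": "drive_tool", "payload": {
  "plan": [
    [[0.006,0.0006,0.0005],[0,-0.5,0],0],
    [[0.012,0.0006,0.0005],[0,-0.5,0],0],
    [[0.016,0.0006,0.0005],[0,-0.5,0],0],
    [[0.02,0.0006,0.0005],[0,-0.5,0],0],
    [[0.023,0.0006,0.0005],[0,-0.5,0],0],
    [[0.0245,0.0006,0.0005],[0,-0.5,0],0],
    [[0.0255,0.0006,0.0005],[0,-0.5,0],0],
    [[0.026,0.0006,0.0005],[0,-0.5,0],0],
    [[0.026,0.0006,0.0005],[0,-0.5,0],0],
    [[0.026,0.0006,0.0005],[0,-0.5,0],0]
  ]
}}

```text
clock: 12.37
tool_pos: [0.5221, -0.0516, 0.0594]
orientation: [-100.3, 89.9, 76.8]
force: [-2.6, 3.0, 5.9]
opening: 0.0006
```

>>> {"api": "drive_tool", "payload": {
  "plan": [
    [[0.0008,0,0],[0,0,0],0],
    [[0.0012,0,0],[0,0,0],0],
    [[0.0016,0,0],[0,0,0],0],
    [[0.0016,0,0],[0,0,0],0]
  ]
}}

```text
clock: 12.7
tool_pos: [0.5221, -0.0516, 0.0581]
orientation: [-106.6, 89.9, 70.5]
force: [-3.5, 1.3, 7.2]
opening: 0.0006
```

>>> {"api": "drive_tool", "payload": {
  "plan": [
    [[0.0006,0,0],[0,0,0],0],
    [[0.0006,0,0],[0,0,0],0],
    [[0.0006,0,0],[0,0,0],0]
  ]
}}

```text
clock: 12.95
tool_pos: [0.5221, -0.0515, 0.0579]
orientation: [-113.0, 89.9, 64.2]
force: [-2.3, 1.6, 7.7]
opening: 0.0001
```

Leaf 3 is sound (about 7 N). I keep going to the stop.

>>> {"api": "drive_tool", "payload": {
  "plan": [
    [[0.0009,0,0],[0,0,0],0],
    [[0.0009,0,0],[0,0,0],0],
    [[0.0009,0,0],[0,0,0],0]
  ]
}}

```text
clock: 13.2
tool_pos: [0.5221, -0.0515, 0.0574]
orientation: [-121.0, 89.9, 56.2]
force: [-3.6, 1.4, 7.2]
opening: 0.0001
```

>>> {"api": "drive_tool", "payload": {
  "plan": [
    [[0.0008,0,0],[0,0,0],0],
    [[0.0008,0,0],[0,0,0],0],
    [[0.0008,0,0],[0,0,0],0]
  ]
}}

```text
clock: 13.45
tool_pos: [0.5221, -0.0515, 0.0573]
orientation: [-130.6, 89.9, 46.5]
force: [-4.3, 2.3, 10.1]
opening: 0.0004
```

>>> {"api": "drive_tool", "payload": {
  "plan": [
    [[0.0008,0,0],[0,0,0],0],
    [[0.0008,0,0],[0,0,0],0],
    [[0.0008,0,0],[0,0,0],0]
  ]
}}

```text
clock: 13.7
tool_pos: [0.5221, -0.0515, 0.0572]
orientation: [-140.1, 89.9, 37.0]
force: [-4.2, 2.1, 11.0]
opening: 0.0002
```

>>> {"api": "drive_tool", "payload": {
  "plan": [
    [[0.0008,0,0],[0,0,0],0],
    [[0.0008,0,0],[0,0,0],0],
    [[0.0008,0,0],[0,0,0],0],
    [[0.0008,0,0],[0,0,0],0],
    [[-0.005,0,0],[0,0,0],0],
    [[-0.012,0,0],[0,0,0],0],
    [[-0.024,0,0],[0,0,0],0],
    [[-0.028,0.015,0],[0,0,0],0],
    [[-0.028,0.035,0],[0,0,0],0],
    [[-0.028,0.05,0],[0,0,0],0],
    [[-0.028,0.054,0],[0,0,0],0],
    [[-0.028,0.054,0],[0,0,0],0],
    [[-0.028,0.054,0],[0,0,0],0],
    [[-0.028,0.054,0],[0,0,0],0]
  ]
}}

```text
clock: 14.87
tool_pos: [0.5195, -0.1051, 0.0851]
orientation: [-138.8, 89.9, 38.4]
force: [-0.2, 0.6, 0.1]
opening: 0.0009
```

Run:
```python
from h import *
move([.5192,-.1058,.0592],87)
```

```text
tool y in world [-0.049 -0.999 -0.001] shift [0.0259 0.0008 0.0003] turn [ 0.17 -0.09  0.08] clock 14.8667 pos [ 0.5195 -0.1051  0.0851] F [-0.23  0.61  0.14] open 0.0008772728650854984
```

>>> {"api": "drive_tool", "payload": {
  "plan": [
    [[0.006,0.0006,0],[0,0,0],0],
    [[0.012,0.0006,0],[0,0,0],0],
    [[0.016,0.0006,0],[0,0,0],0],
    [[0.02,0.0006,0],[0,0,0],0],
    [[0.023,0.0006,0],[0,0,0],0],
    [[0.0245,0.0006,0],[0,0,0],0],
    [[0.0255,0.0006,0],[0,0,0],0],
    [[0.026,0.0006,0],[0,0,0],0],
    [[0.026,0.0006,0],[0,0,0],0],
    [[0.026,0.0006,0],[0,0,0],0]
  ]
}}

```text
clock: 15.7
tool_pos: [0.5194, -0.1057, 0.0592]
orientation: [-139.5, 89.9, 37.7]
force: [-1.7, 1.5, 2.5]
opening: 0.0004
```

>>> {"api": "drive_tool", "payload": {
  "plan": [
    [[0.0008,0,0],[0,0,0],0],
    [[0.0012,0,0],[0,0,0],0],
    [[0.0016,0,0],[0,0,0],0],
    [[0.0016,0,0],[0,0,0],0]
  ]
}}

```text
clock: 16.03
tool_pos: [0.5194, -0.1057, 0.0576]
orientation: [-142.0, 89.9, 35.2]
force: [-2.2, 1.0, 3.3]
opening: 0.001
```

>>> {"api": "drive_tool", "payload": {
  "plan": [
    [[0.0006,0,0],[0,0,0],0],
    [[0.0006,0,0],[0,0,0],0],
    [[0.0006,0,0],[0,0,0],0]
  ]
}}

```text
clock: 16.28
tool_pos: [0.5195, -0.1057, 0.0574]
orientation: [-146.0, 89.9, 31.1]
force: [-2.7, 1.5, 7.0]
opening: 0.0008
```

Leaf 4 gives only about 3 N, so it is the soft one. I finish its press.

>>> {"api": "drive_tool", "payload": {
  "plan": [
    [[0.0007,0,0],[0,0,0],0],
    [[0.0007,0,0],[0,0,0],0],
    [[0.0007,0,0],[0,0,0],0]
  ]
}}

```text
clock: 16.53
tool_pos: [0.5195, -0.1057, 0.0573]
orientation: [-151.3, 89.9, 25.9]
force: [-3.5, 2.2, 8.6]
opening: 0.0007
```

>>> {"api": "drive_tool", "payload": {
  "plan": [
    [[0.0007,0,0],[0,0,0],0],
    [[0.0007,0,0],[0,0,0],0],
    [[0.0007,0,0],[0,0,0],0],
    [[0.0007,0,0],[0,0,0],0]
  ]
}}

```text
clock: 16.87
tool_pos: [0.5196, -0.1058, 0.0572]
orientation: [-156.4, 89.9, 20.8]
force: [-3.6, 2.4, 9.4]
opening: 0.0006
```

>>> {"api": "drive_tool", "payload": {
  "plan": [
    [[0.0007,0,0],[0,0,0],0],
    [[0.0007,0,0],[0,0,0],0],
    [[0.0007,0,0],[0,0,0],0],
    [[0.0007,0,0],[0,0,0],0]
  ]
}}

```text
clock: 17.2
tool_pos: [0.5195, -0.1058, 0.0572]
orientation: [-160.4, 89.8, 16.8]
force: [-4.2, 2.6, 10.8]
opening: 0.0004
```

>>> {"api": "drive_tool", "payload": {
  "plan": [
    [[-0.005,0,0],[0,0,0],0],
    [[-0.012,0,0],[0,0,0],0],
    [[-0.035,0,0],[0,0,0],0],
    [[-0.06,0,0],[0,0,0],0],
    [[-0.095,0.035,0],[0,0,0],0.6],
    [[-0.12,0.07,0],[0,0,0],0.6],
    [[-0.14,0.1,0],[0,0,0],0.6],
    [[-0.14,0.12,0.01],[0,0,0],0.6],
    [[-0.14,0.13,0.02],[0,0,0],0.6],
    [[-0.14,0.135,0.025],[0,0,0],0.6],
    [[-0.14,0.135,0.025],[0,0,0],0.6],
    [[-0.14,0.135,0.025],[0,0,0],0.6],
    [[-0.14,0.135,0.025],[0,0,0],0.6]
  ]
}}

```text
clock: 18.28
tool_pos: [0.4879, -0.2387, 0.1966]
orientation: [-152.7, 89.9, 24.6]
force: [0.3, -0.1, -0.7]
opening: 0.0514
```

Run:
```python
from h import *
im=ctrl.snapshot("wrist")
for n,z in (("peg",.018),("stand",0)):
  for r in ctrl.landmark_of("wrist",n): print(n,round(r["confidence"],2),np.round(r["pixel"],1),np.round(atz("wrist",r["pixel"],z),4))
hsv=cv2.cvtColor(im,cv2.COLOR_BGR2HSV); m=cv2.inRange(hsv,(24,180,120),(35,255,255))
n,l,s,c=cv2.connectedComponentsWithStats(m)
for i in range(1,n):
    if s[i,4]>40: print("yellow",s[i],np.round(c[i],1),np.round(atz("wrist",c[i],.072),4))
move([.53,-.265,.05],90)
cv2.imwrite("pics/w3.png",im)
```

```text
peg 0.87 [287.4  75. ] [ 0.6056 -0.2784  0.018 ]
peg 0.72 [343.3 151.4] [ 0.5157 -0.3455  0.018 ]
peg 0.65 [276.9 144.7] [ 0.5276 -0.2643  0.018 ]
stand 0.87 [270.4 144.1] [ 0.527  -0.2573  0.    ]
stand 0.45 [ 82.7 111.9] [ 0.5775 -0.0252  0.    ]
yellow [267 141  21  22 368] [277.  151.2] [ 0.5262 -0.2608  0.072 ]
tool y in world [-0.047 -0.999 -0.001] shift [ 0.1468  0.0245 -0.0428] turn [-2.7  -0.12  0.05] clock 18.4333 pos [ 0.4881 -0.2387  0.1967] F [-0.04  0.21 -0.05] open 0.052304896960901286
```

View pics/w3.png

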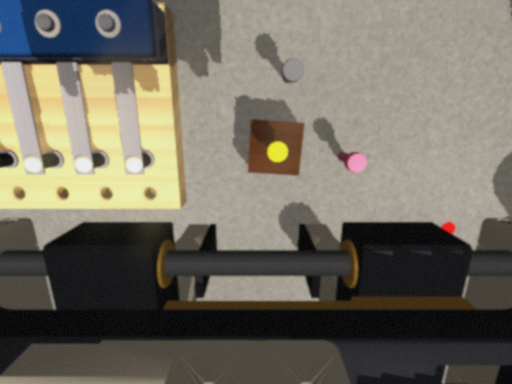

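The wrist view shows the yellow peg head at (277,151) on its stand, with pink at (357,162) and grey at (292,69), both clear of the fingers. Moving in to grasp it.

>>> {"api": "drive_tool", "payload": {
  "plan": [
    [[0.01,0.01,-0.02],[0,0,0],0.6],
    [[0.03,0.0205,-0.0389],[0,0,0],0.6],
    [[0.06,0.0205,-0.0389],[0,0,0],0.6],
    [[0.09,0.0205,-0.0389],[0,0,0],0.6],
    [[0.115,0.0205,-0.0389],[0,0,0],0.6],
    [[0.135,0.0205,-0.0389],[0,0,0],0.6],
    [[0.145,0.0205,-0.0389],[0,0,0],0.6],
    [[0.147,0.0205,-0.0389],[0,0,0],0.6],
    [[0.147,0.0205,-0.0389],[0,0,0],0.6],
    [[0.147,0.0205,-0.0389],[0,0,0],0.6]
  ]
}}

```text
clock: 19.27
tool_pos: [0.5273, -0.2609, 0.0509]
orientation: [-172.3, 89.8, 5.1]
force: [0.4, -0.5, 1.1]
opening: 0.053
```

Run:
```python
from h import *
move([.526,-.261,.05],87.3)
s=ctrl.snapshot("side")[190:340,260:420]; w=ctrl.snapshot("wrist"); cv2.imwrite("pics/s4.png",np.hstack([cv2.resize(s,(410,384)),w[:,100:430]]))
```

```text
tool y in world [-0.046 -0.999 -0.001] shift [0.0009 0.0002 0.0013] turn [ 0.04 -0.21  0.03] clock 19.2667 pos [ 0.5273 -0.2609  0.0509] F [ 0.35 -0.46  1.13] open 0.05304503182861395
```

View pics/s4.png

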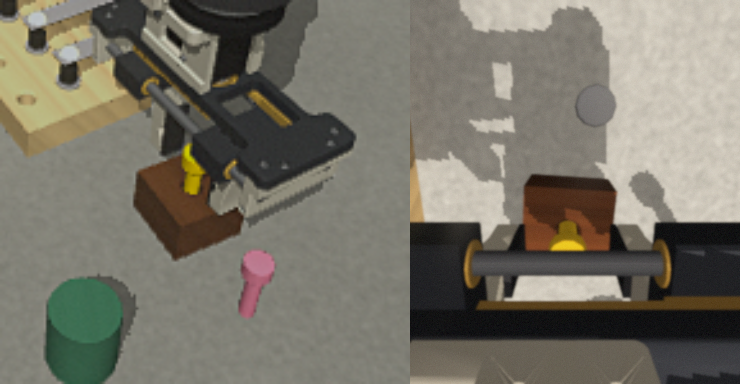

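>>> {"api": "drive_tool", "payload": {
  "plan": [
    [[0,0,0.0007],[0,-0.2,0],0],
    [[0,0,0.0007],[0,-0.2,0],0],
    [[0,0,0.0007],[0,-0.2,0],0],
    [[0,0,0.0007],[0,-0.2,0],0],
    [[0,0,0.0007],[0,-0.2,0],0],
    [[0,0,0.0007],[0,-0.2,0],0],
    [[0,0,0.0007],[0,-0.2,0],0],
    [[-0.01,0,0.0007],[0,-0.2,0],0],
    [[-0.025,0,0.0007],[0,-0.2,0],0],
    [[-0.045,0,0.0007],[0,-0.2,0],0],
    [[-0.065,0,0.0007],[0,-0.2,0],0],
    [[-0.07,0,0.0007],[0,-0.2,0],0],
    [[-0.07,0,0.0007],[0,-0.2,0],0],
    [[-0.07,0,0.0007],[0,-0.2,0],0]
  ]
}}

```text
clock: 20.53
tool_pos: [0.5262, -0.2608, 0.1215]
orientation: [-155.0, 89.9, 22.3]
force: [-1.2, 0.2, -0.3]
opening: 0.0208
```

Run:
```python
from h import *
move([.4773,-.1036,.11],87)
for c in("side","wrist"):
    im=ctrl.snapshot(c); cv2.imwrite(f"pics/{c}5.png",im)
    for r in ctrl.landmark_of(c,"peg"): print(c,round(r["confidence"],2),np.round(r["pixel"],1),np.round(atz(c,r["pixel"],.089),4))
w=cv2.imread("pics/wrist5.png"); s=cv2.imread("pics/side5.png")[150:300,260:420]
cv2.imwrite("pics/5.png",np.hstack([cv2.resize(s,(410,384)),w[:,100:430]]))
```

```text
tool y in world [-0.047 -0.999 -0.001] shift [ 0.0115 -0.1548  0.0563] turn [ 0.31 -0.1   0.05] clock 20.5333 pos [ 0.5262 -0.2608  0.1215] F [-1.19  0.16 -0.32] open 0.020799702258795266
side 0.66 [358.6 310.3] [ 0.4599 -0.3869  0.089 ]
side 0.66 [366.7 270.6] [ 0.5281 -0.3353  0.089 ]
side 0.53 [337.3 244.9] [ 0.5257 -0.2614  0.089 ]
wrist 0.91 [338.7 200.2] [ 0.5375 -0.3204  0.089 ]
wrist 0.69 [256.  216.5] [ 0.5277 -0.2599  0.089 ]
wrist 0.69 [274.4 105.5] [ 0.605  -0.2757  0.089 ]
```

View pics/5.png

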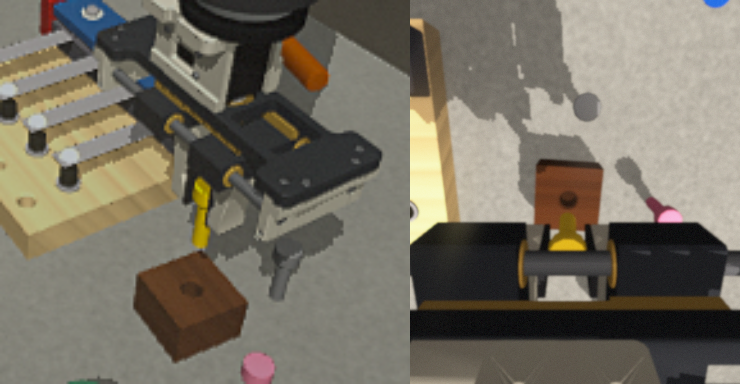

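The peg is held upright in the grip, and the landmark puts its foot under the TCP to within about 1 mm. Moving over hole 4.

>>> {"api": "drive_tool", "payload": {
  "plan": [
    [[0,-0.015,0.02],[0,0,0],0],
    [[0,-0.035,0.04],[0,0,0],0],
    [[0,-0.06,0.0563],[0,0,0],0],
    [[0,-0.09,0.0563],[0,0,0],0],
    [[0,-0.115,0.0563],[0,0,0],0],
    [[0,-0.135,0.0563],[0,0,0],0],
    [[0,-0.148,0.0563],[0,0,0],0],
    [[0,-0.1548,0.0563],[0,0,0],0],
    [[0.01,-0.1548,0.0563],[0,0,0],0],
    [[0.025,-0.1548,0.0563],[0,0,0],0],
    [[0.035,-0.1548,0.0563],[0,0,0],0],
    [[0.035,-0.1548,0.0563],[0,0,0],0],
    [[0.035,-0.1548,0.0563],[0,0,0],0]
  ]
}}

```text
clock: 21.82
tool_pos: [0.4759, -0.1043, 0.0844]
orientation: [-4.0, 89.8, 173.3]
force: [-0.9, 0.2, 0.0]
opening: 0.0207
```

Run:
```python
from h import *
move([.4773,-.1036,.085],87)
for c in("side","top","wrist"):
    im=ctrl.snapshot(c); cv2.imwrite(f"pics/{c}6.png",im)
    for n,z in(("peg",.054),("hole1",.03)):
        for r in ctrl.landmark_of(c,n): print(c,n,round(r["confidence"],2),np.round(r["pixel"],1),np.round(atz(c,r["pixel"],z),4))
w=cv2.imread("pics/wrist6.png"); s=cv2.imread("pics/side6.png")[150:270,210:338]
cv2.imwrite("pics/6.png",np.hstack([cv2.resize(s,(410,384),interpolation=cv2.INTER_CUBIC),w[:,100:430]]))
```

```text
tool y in world [-0.048 -0.999 -0.   ] shift [-0.0007 -0.0008 -0.0013] turn [0.27 0.18 0.01] clock 21.8167 pos [ 0.4759 -0.1043  0.0844] F [-0.86  0.21  0.03] open 0.0207133191649272
side peg 0.72 [355.7 312.3] [ 0.4748 -0.3725  0.054 ]
side peg 0.54 [271.7 220.5] [ 0.4799 -0.108   0.054 ]
side peg 0.54 [365.2 267.9] [ 0.5569 -0.3108  0.054 ]
side hole1 0.89 [236.6 184.3] [0.4935 0.076  0.03  ]
side hole1 0.7 [258.  213.3] [ 0.4813 -0.0488  0.03  ]
side hole1 0.6 [269.  226.4] [ 0.479  -0.0992  0.03  ]
side hole1 0.58 [247.2 198.6] [0.4872 0.0113 0.03  ]
top peg 0.54 [385.2 182.1] [ 0.4957 -0.3267  0.054 ]
wrist peg 0.71 [472.   34.5] [ 0.5925 -0.2423  0.054 ]
wrist peg 0.6 [258.5 215.7] [ 0.4793 -0.1045  0.054 ]
wrist hole1 0.96 [ 61.9 206.5] [0.4859 0.0575 0.03  ]
wrist hole1 0.81 [258.1 208. ] [ 0.4772 -0.1041  0.03  ]
wrist hole1 0.66 [130.  207.3] [0.4827 0.0015 0.03  ]
wrist hole1 0.59 [193.5 208.5] [ 0.4792 -0.0508  0.03  ]
```

View pics/6.png

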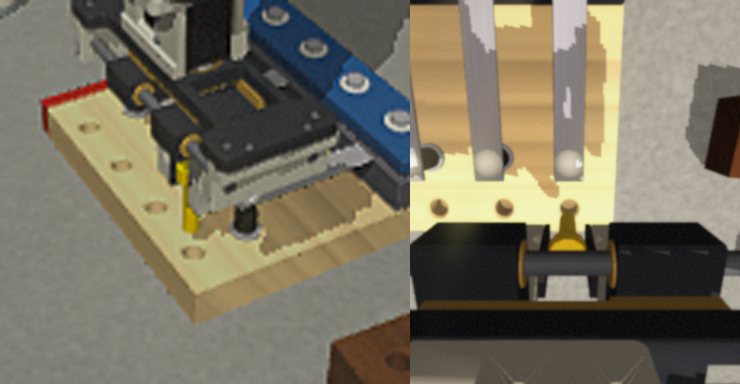

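Run:
```python
from h import *
w=cv2.imread("pics/wrist6.png")
hsv=cv2.cvtColor(w,cv2.COLOR_BGR2HSV)[185:240,225:290]
m=cv2.inRange(hsv,(20,170,60),(35,255,255))
for r in range(10,50,3):
    c=np.where(m[r])[0]; print(r+185,(c.min()+225,c.max()+225,len(c)) if len(c) else "")
cv2.imwrite("pics/7.png",cv2.resize(w[185:240,225:290],None,fx=9,fy=9,interpolation=cv2.INTER_NEAREST))
for row in range(203,214): print(row,np.round(atz("wrist",(258,row),.0525)[:2],4),np.round(atz("wrist",(258,row),.03)[:2],4))
```

```text
195 
198 
201 
204 
207 
210 
213 (np.int64(255), np.int64(260), 6)
216 (np.int64(252), np.int64(262), 11)
219 (np.int64(251), np.int64(263), 13)
222 (np.int64(251), np.int64(263), 13)
225 (np.int64(251), np.int64(264), 14)
228 (np.int64(250), np.int64(264), 15)
231 (np.int64(250), np.int64(264), 15)
234 (np.int64(248), np.int64(266), 19)
203 [ 0.4886 -0.1045] [ 0.4815 -0.1043]
204 [ 0.4878 -0.1045] [ 0.4806 -0.1042]
205 [ 0.4871 -0.1045] [ 0.4798 -0.1042]
206 [ 0.4863 -0.1044] [ 0.4789 -0.1041]
207 [ 0.4855 -0.1044] [ 0.4781 -0.1041]
208 [ 0.4847 -0.1043] [ 0.4772 -0.1041]
209 [ 0.484  -0.1043] [ 0.4763 -0.104 ]
210 [ 0.4832 -0.1043] [ 0.4754 -0.104 ]
211 [ 0.4824 -0.1042] [ 0.4746 -0.1039]
212 [ 0.4816 -0.1042] [ 0.4737 -0.1039]
213 [ 0.4808 -0.1042] [ 0.4728 -0.1039]
```

View pics/7.png

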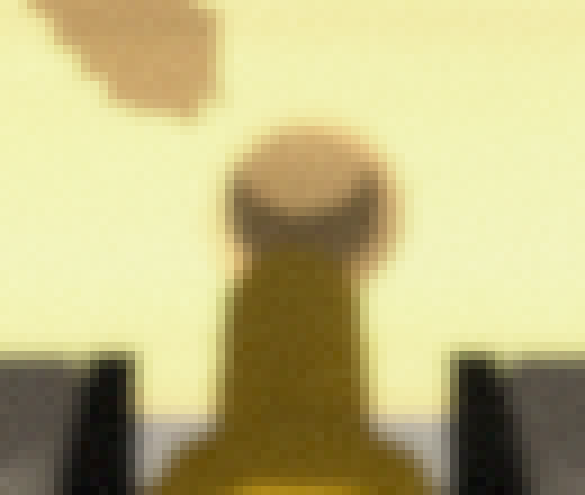

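The close crop shows the foot directly over hole 4, with the hole about 1.5 mm to its right. Correcting and starting the insertion.

>>> {"api": "drive_tool", "payload": {
  "plan": [
    [[0,0.0012,-0.0008],[0,0,0],0],
    [[0.005,0.0012,-0.0008],[0,0,0],0],
    [[0.01,0.0012,-0.0008],[0,0,0],0],
    [[0.015,0.0012,-0.0008],[0,0,0],0],
    [[0.019,0.0012,-0.0008],[0,0,0],0],
    [[0.022,0.0012,-0.0008],[0,0,0],0],
    [[0.025,0.0012,-0.0008],[0,0,0],0],
    [[0.028,0.0012,-0.0008],[0,0,0],0],
    [[0.028,0.0012,-0.0008],[0,0,0],0]
  ]
}}

```text
clock: 23.02
tool_pos: [0.4772, -0.1048, 0.0571]
orientation: [-38.2, 89.9, 139.1]
force: [0.5, -0.2, -0.8]
opening: 0.0213
```

>>> {"api": "drive_tool", "payload": {
  "plan": [
    [[0.003,0,0],[0,0,0],0],
    [[0.006,0,0],[0,0,0],0],
    [[0.009,0,0],[0,0,0],0],
    [[0.012,0,0],[0,0,0],0],
    [[0.0145,0,0],[0,0,0],0],
    [[0.0155,0,0],[0,0,0],0],
    [[0.0155,0,0],[0,0,0],0]
  ]
}}

```text
clock: 23.6
tool_pos: [0.4773, -0.1048, 0.0415]
orientation: [-36.7, 89.9, 140.6]
force: [0.7, -0.4, -0.7]
opening: 0.0212
```

>>> {"api": "drive_tool", "payload": {
  "plan": [
    [[0,0,0],[0,0,0],0.55],
    [[0,0,0],[0,0,0],0.55],
    [[0,0,0],[0,0,0],0.55],
    [[0,0,0],[0,0,0],0.55],
    [[0,0,0],[0,0,0],0.55],
    [[-0.01,0,0],[0,0,0],0.55],
    [[-0.03,0,0],[0,0,0],0.55],
    [[-0.06,0,0],[0,0,0],0.55],
    [[-0.09,0,0],[0,0,0],0.55],
    [[-0.12,0,0.02],[0,0,0],0.55],
    [[-0.15,0,0.05],[0,0,0],0.55],
    [[-0.18,0,0.06],[0,0,0],0.55],
    [[-0.18,0,0.06],[0,0,0],0.55],
    [[-0.18,0,0.06],[0,0,0],0.55]
  ]
}}

```text
clock: 24.77
tool_pos: [0.4182, -0.1019, 0.2238]
orientation: [-153.9, 89.7, 23.5]
force: [-0.1, 0.1, -0.8]
opening: 0.048
```

Run:
```python
from h import *
w=ctrl.snapshot("wrist");s=ctrl.snapshot("side")
cv2.imwrite("pics/8.png",np.hstack([cv2.resize(s[140:290,210:370],(410,384),interpolation=cv2.INTER_CUBIC),w[:,60:450]]))
hsv=cv2.cvtColor(w,cv2.COLOR_BGR2HSV); m=cv2.inRange(hsv,(24,180,120),(35,255,255))
n,l,st,c=cv2.connectedComponentsWithStats(m)
for i in range(1,n):
    if st[i,4]>60: print(st[i],np.round(atz("wrist",c[i],.064),4))
print(ctrl.get_obs()["clock"],ctrl.get_obs()["force"])
```

```text
[250 122  16  18 224] [ 0.4752 -0.1045  0.064 ]
24.8667 [0.125607   0.16607021 0.01245858]
```

View pics/8.png

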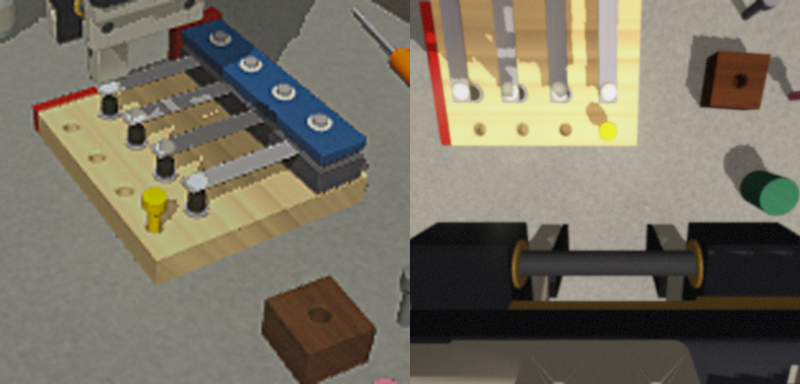

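The peg stands upright in hole 4. Its head is level with the pads and all leaves are up.

```bash
python3 -c "
from plant import ctrl; print(ctrl.close_job())"
```

```text
the job is handed in; nothing more can be done
None
```

I pressed all four leaves from the red end, found the fourth to be the soft one, and seated the yellow peg in the hole in front of it. The job was handed in at about 25 s; it reports no verdict.

| Leaf | Vertical force just above the stop | Peak vertical force seen on the stop |
|---|---|---|
| 1 | about 6–7 N | 12.0 N |
| 2 | about 4–5.5 N | 9.8 N |
| 3 | about 7 N | 11.0 N |
| 4 (soft) | about 3 N | 10.8 N |

- **Presses:** Each leaf was held on its stop for at least half a second. Peak readings stayed around 12–13 N counting sideways force too. These readings are at the end of each move, so brief peaks in between were not seen.
- **Peg:** It went into hole 4 without resistance, to a foot height I worked out as about 22 mm below the mouth. The last pictures showed it upright.
- **Bench:** The last pictures also showed all four leaves up and the gripper clear. The glue tin looked to be in place. The paint jar and tape roll were hardly or not in those pictures, but the arm did not come near them after the start.
- **Disagreements:** Leaf 2 read a little below the stated 6–8 N, with about 2–3 N of sideways friction and 0.5–1 N of noise in the readings, but clearly above leaf 4. Position estimates for the hole and peg differed by 1–3 mm between cameras, so I corrected about 1.5 mm from a close view before inserting.

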